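# Fetch the check weight from behind the sauce bottles

### The arm

A 6-joint arm with a two-finger parallel gripper is mounted at the origin on the work surface. World frame = base frame: x ahead of the robot, y to its left, z up, the work surface at z = 0. Lengths are in m, angles in rad, forces in N, time in s.
With the tool pointing down it reaches from about 0.35 to 0.975 m from the base axis. Payload 7.1 kg.
Tool frame: the origin (TCP) lies midway between the tips of the shut fingers; the grasp point (between the pads) lies 19 mm behind it (robot.hold_point_z is the z of the grasp point in the tool frame, in m); z points along the fingers, y is the line along which they close (so a half turn about z gives the same grasp; the last joint's range is limited). The gripper opens to 88 mm and grips with 3 to 60 N. Pads are 20 mm wide; open, the fingers measure 115 mm over their backs; the gripper's body (75 mm by 178 mm) begins 61 mm behind the grasp point.
Start: joints at [-1.308, 0.423, 1.63, -0, 1.089, -0.019], TCP at [0.174, -0.6, 0.223] pointing down, gripper open.
Joint ranges: [-3, 3], [-0.9, 2.11], [0.09, 2.58], [-1.31, 4.45], [0.11, 2.69], [-2.54, 2.54]. Speed limits (rad/s): [2.39, 2.39, 3.01, 3.14, 3.14, 3.14].

### API

Orientations are given as a unit quaternion [x, y, z, w].
In Python, from workcell import robot gives the robot as it stands.
- The arm moves only by the shell command python3 -m inch 'ROWS'. ROWS is a JSON object of lists of equal length, an entry for each row: "slide": the shift along the world's x, y, z in cm, a list of three; "rot": the turn, a rotation vector about the world's x, y, z in rad, a list of three; "jaw": the finger opening in cm, from 0 to 8.78. A call has 1 to 12 rows; each row shifts and turns the commanded pose from where the row before left it; what a row does not reach is not made up. A row lasts 1/12 s, in which the tool goes at most 41.7 mm and 7.16 degrees, less where a joint would pass 70% of its speed; a pose out of reach is approached as far as the arm can. A call with a gripper value outside its range is refused whole. The fingers move at their own pace and stop on an object; the grip force is fixed at half the most. Time passes only in rows, so rows that do not move let the fingers close. It gives the time, the measured TCP pose, the force, the opening and the grip force at its end, in the units of the state.
- robot.sense(): the state, without advancing time (a new reading comes with each control period).
- robot.read_camera(name): name is "scene" or "top" or "wrist"; returns a dict with "pixels" (420x560x3 uint8, blue, green, red), "intrinsics" (3x3 intrinsics, pixels), "origin" and "rotation" of the camera in the world. Camera axes: x right, y up, looking along -z (the intrinsics and any distortion apply to the point x, -y, -z); pixel columns grow to the right and rows downward; lengths in m; the calibration is good to about 2 mm. A picture is of the moment at which its call begins. There is no depth.
- robot.sign_off(): hands the job in; it is judged then, once.
The state is a dict: "time_s": time; "qpos": joint angles; "joint_velocities": joint speeds; "joint_torque": joint torques, N m; "eef_pos": TCP position; "eef_rot": TCP orientation; "wrist_force": force on the tool from outside, world axes, zero at the start; "moment": the same for the moment, N m; "grip_width": finger opening in m; "grip_force": force on a finger pad.
Only numpy, scipy, OpenCV 4.12 (cv2) and the standard library are available. Lean on these libraries where they do the work, as an engineer would, in place of code of your own. Each camera call takes 0.05 s, during which the arm holds its last target. There are 200 camera calls.

### The job

Check the market stall's scale: first move all three sauce bottles off the wooden board into the aluminium tray, then stand the brass weight in the middle of the scale's pan, on the black disc, and only then put every bottle back, centred on the coaster of its own colour. Keep the bottles and the weight upright all the time, leave the salt shaker where it is, and let go of everything at the end.

Things in the scene. Friction and masses are not known exactly. Their poses are not given: they have to be found in the camera images.
- bottle_red: red plastic sauce bottle with a white paper band, loose, upright: a round body 52 mm in diameter up to 80 mm, a shoulder, then a straight red neck-and-cap 28 mm in diameter from 91 to 140 mm (its top), best gripped round the cap from above; about 250 g; origin at the centre of its underside, z up
- bottle_green: green plastic sauce bottle with a white paper band, loose, upright: a round body 52 mm in diameter up to 80 mm, a shoulder, then a straight green neck-and-cap 28 mm in diameter from 91 to 140 mm (its top), best gripped round the cap from above; about 250 g; origin at the centre of its underside, z up
- bottle_white: white plastic sauce bottle with a white paper band, loose, upright: a round body 52 mm in diameter up to 80 mm, a shoulder, then a straight white neck-and-cap 28 mm in diameter from 91 to 140 mm (its top), best gripped round the cap from above; about 250 g; origin at the centre of its underside, z up
- coaster_red: red round flat coaster, 76 mm in diameter, 4 mm thick, fixed on the wooden board; the red bottle starts on it. Origin at the centre of its underside (so the top is 4 mm above it, the board's top is level with it), z up
- coaster_green: green round flat coaster, 76 mm in diameter, 4 mm thick, fixed on the wooden board; the green bottle starts on it. Origin at the centre of its underside (so the top is 4 mm above it, the board's top is level with it), z up
- coaster_white: white round flat coaster, 76 mm in diameter, 4 mm thick, fixed on the wooden board; the white bottle starts on it. Origin at the centre of its underside (so the top is 4 mm above it, the board's top is level with it), z up
- weight: brass check weight, loose, upright: a cylinder 42 mm in diameter and 42 mm high with a round knob (22 mm in diameter, top at 60 mm) on it; about 500 g; stands on the wooden board close behind and between the bottles (their coasters' centres are 64 mm from it, to its left, right and robot side, as the board is turned), so that a gripper cannot get down to it while they are there. The board is 12 mm thick. Origin at the centre of its underside, z up
- tray: shallow aluminium tray, fixed, to one side of the board: 250 mm along its x, 130 mm along its y, walls 4 mm thick and 14 mm high, inner floor 4 mm above its origin; origin at the centre of its underside, z up. Room for three bottles in a row along its x
- scale_pan (a point): centre of the top face of the round steel pan (170 mm in diameter, 60 mm above the counter, rigid) of a white shop scale (200 x 180 mm, fixed), on the other side of the board; a black disc 72 mm in diameter marks the middle of the pan; z up
- shaker: small steel salt shaker with a black top, 40 mm in diameter, 70 mm high, loose, upright on the counter beyond the board's left end: a bystander; origin at the centre of its underside
Not all that is in view belongs to the job. Of the things that look like the bottle_white, the largest one is meant.

How it is judged:
By the outcome, as a careful person would: the job done as asked, in the order asked, and still so for the second after the job is handed in, with the robot touching nothing.
It also fails if it takes over 141 s, if anything falls off the work surface, if the arm or the gripper's body presses on something with over 40 N, if the wrist force passes 120 N, or if a joint passes its speed limit or range.

## Working session

There is one attempt and no reset: what is moved stays moved. The work goes in short steps, Python scripts to look and compute and a shell command to move; the robot and the scene stay as the last step left them, time stands still between calls to the robot, and variables do not carry over. Pictures are saved under pics/ and viewed, at most 14 in all, crops included, and the job is handed in when it is done.

```bash
mkdir -p pics; ls; python3 - <<'E'
from workcell import robot
import cv2,pickle
d={}
for n in("scene","top"):
    c=robot.read_camera(n);d[n]=c;cv2.imwrite(f"pics/{n}0.png",c["pixels"]);print(n,c["intrinsics"],c["origin"],c["rotation"],[k for k in c])
pickle.dump(d,open("v0.pkl","wb"))
s=robot.sense();print(s);print(robot.hold_point_z)
E
```

```text
pics
scene [[391.31755984   0.         282.54678813]
 [  0.         391.31755984 206.43675843]
 [  0.           0.           1.        ]] [1.02823885 0.06210202 0.67299808] [0.21776916 0.25186841 0.72755825 0.59983154] ['pixels', 'intrinsics', 'origin', 'rotation']
top [[474.47517466   0.         269.58903133]
 [  0.         474.47517466 212.64846319]
 [  0.           0.           1.        ]] [0.36301816 0.00666711 0.96296088] [-0.06381432  0.06920688  0.7076785  -0.70023516] ['pixels', 'intrinsics', 'origin', 'rotation']
{'time_s': 0.1, 'qpos': array([-1.30799707e+00,  4.23747898e-01,  1.63057046e+00,  1.12269714e-05,
        1.08859267e+00, -1.90002897e-02]), 'joint_velocities': array([-0.00101533,  0.00026455, -0.00165254, -0.00012233,  0.00047822,
       -0.00034286]), 'joint_torque': array([-6.02657310e-04, -5.45617747e+01, -2.74326289e+01,  6.44889800e-02,
        1.88649469e-02, -3.74887270e-05]), 'eef_pos': array([ 0.17370654, -0.59987946,  0.22200668]), 'eef_rot': array([ 9.90090189e-01,  1.40431418e-01, -7.52210839e-05, -6.54901524e-04]), 'wrist_force': array([-0.16690091, -0.16443731, -0.84290928]), 'moment': array([-0.00336847,  0.0236714 ,  0.03122534]), 'grip_force': 0.0, 'grip_width': 0.08748351332831714}
-0.0187
```

View pics/scene0.png

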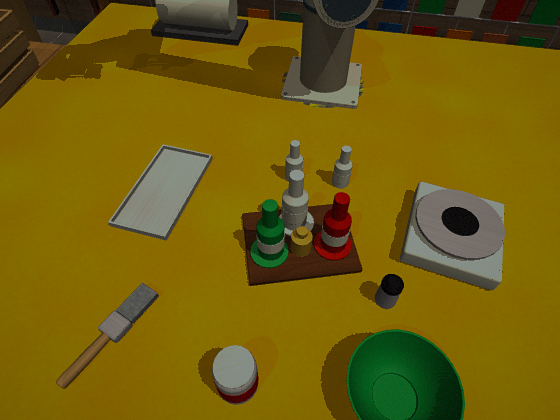

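View pics/top0.png

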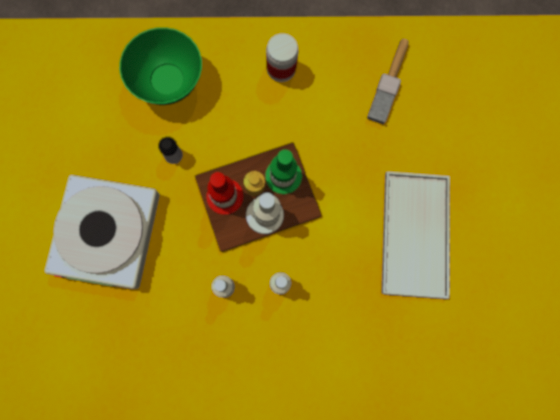

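The scene view shows the white candidates: the large bottle at (295,205) on the white coaster, and two smaller white bottles at (294,160) and (343,168). The jar at (235,373) has a white lid. I choose the large one on the coaster, top view (266,205). Red is at scene (337,230), green (270,235), weight (301,240), tray (162,190), disc (460,221) and shaker (390,290). The green bowl is not green_bottle.

```bash
cat > h.py <<'E'
import numpy as np,cv2
from scipy.spatial.transform import Rotation as R
def ray(c,u,v):
    d=np.linalg.inv(c["intrinsics"])@[u,v,1.]
    d=R.from_quat(c["rotation"]).apply([d[0],-d[1],-d[2]]) ; return np.array(c["origin"]),d/np.linalg.norm(d)
def plane(c,u,v,z):
    o,d=ray(c,u,v);return o+d*(z-o[2])/d[2]
def tri(L):
    A=np.zeros((3,3));b=np.zeros(3);P=[]
    for c,u,v in L:
        o,d=ray(c,u,v);M=np.eye(3)-np.outer(d,d);A+=M;b+=M@o
    x=np.linalg.solve(A,b)
    return x,[round(1e3*np.linalg.norm(np.cross(x-ray(*l)[0],ray(*l)[1])),1) for l in L]
def proj(c,p):
    q=R.from_quat(c["rotation"]).inv().apply(np.array(p)-c["origin"]);q=c["intrinsics"]@[q[0],-q[1],-q[2]];return q[:2]/q[2]
E
python3 - <<'E'
import pickle,cv2,numpy as np
from h import *
d=pickle.load(open("v0.pkl","rb"))
a=d["scene"]["pixels"][160:290,230:370];b=d["top"]["pixels"][140:255,190:325]
A=cv2.resize(a,(400,371),interpolation=cv2.INTER_CUBIC);B=cv2.resize(b,(400,341),interpolation=cv2.INTER_CUBIC)
o=np.zeros((371,800,3),np.uint8);o[:,:400]=A;o[:341,400:]=B;cv2.imwrite("pics/crop0.png",o)
c=d["top"]["pixels"]
def big(m,k=1):
    n,l,s,ce=cv2.connectedComponentsWithStats(m.astype(np.uint8));return (l==1+np.argmax(s[1:,4])),s[1+np.argmax(s[1:,4])]
for n,box in(("scene",(430,195,490,250)),("top",(70,200,125,255))):
    im=d[n]["pixels"];x0,y0,x1,y1=box
    m,s=big(im[y0:y1,x0:x1].max(2)<60);cs,_=cv2.findContours(m.astype(np.uint8),0,1);e=cv2.fitEllipse(max(cs,key=len));uv=(e[0][0]+x0,e[0][1]+y0);print(n,"disc",uv,e[1])
    d[n+"disc"]=uv
print(tri([(d[n],*d[n+"disc"]) for n in("scene","top")]))
# tray
for n,box in(("scene",(100,135,220,245)),("top",(370,160,465,310))):
    im=d[n]["pixels"];x0,y0,x1,y1=box
    m,s=big(im[y0:y1,x0:x1,0]>90);cs,_=cv2.findContours(m.astype(np.uint8),0,1);q=cv2.approxPolyDP(cv2.convexHull(max(cs,key=len)),6,True)[:,0]+[x0,y0];print(n,q.tolist())
    for u,v in q: print(plane(d[n],u,v,.014).round(4))
# board
for n,box in(("scene",(230,195,370,290)),("top",(190,140,325,255))):
    im=d[n]["pixels"].astype(int);x0,y0,x1,y1=box
    im=im[y0:y1,x0:x1];m,s=big(~((im[...,0]<50)&(im[...,1]>100)&(im[...,2]>140)))
    cs,_=cv2.findContours(m.astype(np.uint8),0,1);q=cv2.boxPoints(cv2.minAreaRect(max(cs,key=len)))+[x0,y0]
    if n=="top":
        for u,v in q: print("board",u,v,plane(d[n],u,v,.012).round(4))
E
```

```text
scene disc (459.94431495666504, 220.99520111083984) (25.754032135009766, 38.20993423461914)
top disc (97.23680686950684, 228.5370578765869) (32.28581619262695, 34.621334075927734)
(array([0.50737341, 0.32966326, 0.05950791]), [np.float64(0.6), np.float64(0.6)])
scene [[211, 155], [164, 236], [108, 222], [162, 145]]
[ 0.3815 -0.2257  0.014 ]
[ 0.6272 -0.2485  0.014 ]
[ 0.6165 -0.3752  0.014 ]
[ 0.3717 -0.354   0.014 ]
top [[387, 172], [449, 177], [447, 298], [382, 291]]
[ 0.6273 -0.246   0.014 ]
[ 0.6154 -0.374   0.014 ]
[ 0.369  -0.3498  0.014 ]
[ 0.384  -0.2221  0.014 ]
board 193.50000190734863 174.50000381469727 [0.6262 0.155  0.012 ]
board 304.49999237060547 137.49999618530273 [ 0.7046 -0.0769  0.012 ]
board 334.3000030517578 226.89999389648438 [ 0.5135 -0.1327  0.012 ]
board 223.30001068115234 263.90000915527344 [0.441 0.092 0.012]
```

View pics/crop0.png

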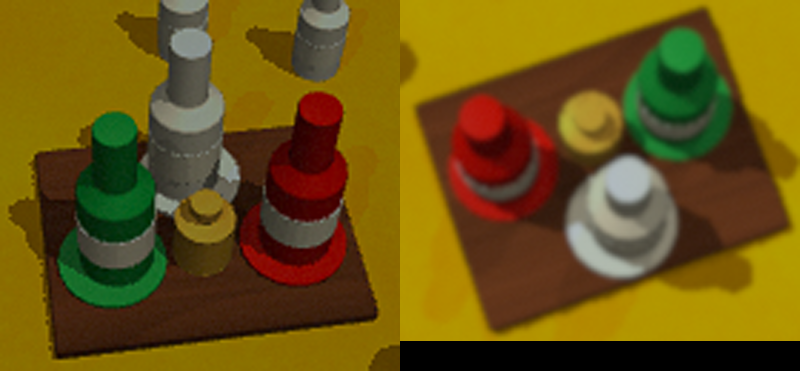

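The crop confirms the choice: the large white bottle stands on the white coaster with its cap top at scene (297,175), top (267,200). Red cap top is at (342,196)/(218,179), green at (270,203)/(285,156). The knob is at (302,232)/(256,178), with bottles on its left, right and robot side.

```bash
python3 - <<'E'
import pickle
from h import *
d=pickle.load(open("v0.pkl","rb"));s,t=d["scene"],d["top"]
for n,a,b in(("g",(270.2,202.7),(285.2,156.2)),("w",(296.9,175),(266.9,200.1)),("r",(342,196),(218,179.1)),("k",(302.5,232),(256.1,178.1))):
    x,r=tri([(s,*a),(t,*b)]);print(n,x.round(4),r)
from workcell import robot
q=robot.sense();M=R.from_quat(q["eef_rot"]).as_matrix();print(M.round(3))
E
```

```text
g [ 0.6169 -0.0291  0.1607] [np.float64(0.1), np.float64(0.1)]
w [0.5392 0.0041 0.1554] [np.float64(0.0), np.float64(0.0)]
r [0.5767 0.0891 0.1594] [np.float64(0.0), np.float64(0.0)]
k [0.6018 0.0266 0.0695] [np.float64(2.3), np.float64(2.3)]
[[ 0.961  0.278 -0.   ]
 [ 0.278 -0.961  0.001]
 [ 0.    -0.001 -1.   ]]
```

```bash
python3 -m inch '{"slide":[[2,2.6,0.4],[2,2.6,0.4],[2,2.6,0.4],[2,2.6,0.4],[2,2.6,0.4],[2,2.6,0.4],[2,2.6,0.4],[2,2.6,0.4],[2,2.6,0.4],[2,2.6,0.4],[2,2.6,0.4]],"rot":[[0,0,0],[0,0,0],[0,0,0],[0,0,0],[0,0,0],[0,0,0],[0,0,0],[0,0,0],[0,0,0],[0,0,0],[0,0,0]],"jaw":[6,6,6,6,6,6,6,6,6,6,6]}'
python3 -m inch '{"slide":[[2,2.6,0.2],[2,2.6,0.2],[2,2.6,0.2],[2,2.6,0.2],[2,2.6,0.2],[2,2.6,0.2],[2,2.6,0.2],[2,2.6,0.2],[2,2.6,0.2],[2,2.6,0.2],[2.3,2.5,0.2]],"rot":[[0,0,0],[0,0,0],[0,0,0],[0,0,0],[0,0,0],[0,0,0],[0,0,0],[0,0,0],[0,0,0],[0,0,0],[0,0,0]],"jaw":[6,6,6,6,6,6,6,6,6,6,6]}'
python3 - <<'E'
from workcell import robot
import cv2,pickle
c=robot.read_camera("wrist");pickle.dump(c,open("w1.pkl","wb"));cv2.imwrite("pics/w1.png",c["pixels"])
s=robot.sense();print(s["eef_pos"],s["eef_rot"],c["origin"])
from h import *
for p in((.6169,-.0291,.156),(.5392,.0041,.156),(.5767,.0891,.156),(.597,.03,.072)):print(proj(c,p))
E
```

```text
time_s: 1.02
eef_pos: [0.3944, -0.3128, 0.2667]
eef_rot: [0.99, 0.14, -0.0, -0.0]
wrist_force: [0.4, -0.2, 0.0]
grip_width: 0.0601
grip_force: 0.0
time_s: 1.93
eef_pos: [0.617, -0.0277, 0.2884]
eef_rot: [0.99, 0.141, -0.001, -0.0]
wrist_force: [0.4, -0.3, 0.4]
grip_width: 0.0599
grip_force: 0.0
[ 0.62108881 -0.02390276  0.28887567] [ 9.89935190e-01  1.41510101e-01  1.56759927e-03 -8.68253447e-04] [ 0.68339173 -0.00710736  0.4500608 ]
[284.66086162 195.77875513]
[227.26842634 263.8439706 ]
[144.60499743 202.03109716]
[228.70885224 180.81110663]
```

View pics/w1.png

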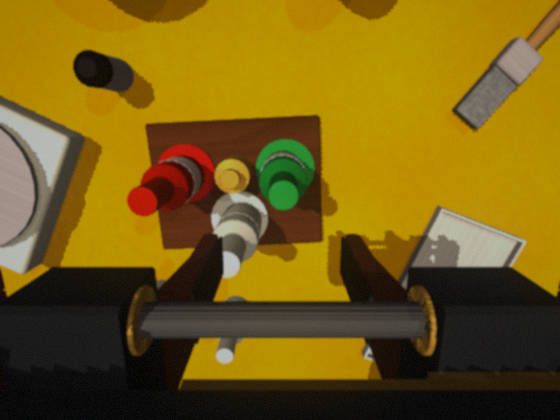

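The wrist view shows the green cap at (284,193), red at (143,200), white at (231,265) and the knob at (232,171). All are within a few pixels of the prediction, so the estimates hold. Next I lower the gripper over green.

```bash
python3 -m inch '{"slide":[[0,0,-2],[0,0,-3],[0,0,-3],[0,0,-2],[0,0,0],[0,0,0],[0,0,0]],"rot":[[0,0,0],[0,0,0],[0,0,0],[0,0,0],[0,0,0],[0,0,0],[0,0,0]],"jaw":[6,6,6,6,6,6,6]}'
```

```text
time_s: 2.57
eef_pos: [0.6176, -0.0295, 0.1898]
eef_rot: [0.99, 0.14, 0.001, 0.0]
wrist_force: [-0.0, -0.2, 0.7]
grip_width: 0.0599
grip_force: 0.0
```

```bash
python3 -m inch '{"slide":[[0,0,-2],[0,0,-2.5],[0,0,-2],[0,0,-0.6],[0,0,0],[0,0,0],[0,0,0],[0,0,0],[0,0,0],[0,0,0],[0,0,0]],"rot":[[0,0,0],[0,0,0],[0,0,0],[0,0,0],[0,0,0],[0,0,0],[0,0,0],[0,0,0],[0,0,0],[0,0,0],[0,0,0]],"jaw":[6,6,6,6,6,6,2.4,2.4,2.4,2.4,2.4]}'
```

```text
time_s: 3.48
eef_pos: [0.617, -0.0293, 0.1181]
eef_rot: [0.99, 0.14, 0.0, 0.0]
wrist_force: [-0.4, 0.5, 0.8]
grip_width: 0.0302
grip_force: 0.0
```

```bash
python3 -m inch '{"slide":[[0,0,0],[0,0,0],[0,0,0],[0,0,0],[0,0,1],[0,0,1.5],[0,0,1.5],[0,0,0],[0,0,0]],"rot":[[0,0,0],[0,0,0],[0,0,0],[0,0,0],[0,0,0],[0,0,0],[0,0,0],[0,0,0],[0,0,0]],"jaw":[1.5,1.5,1.5,1.5,1.5,1.5,1.5,1.5,1.5]}'
```

```text
time_s: 4.23
eef_pos: [0.6171, -0.0294, 0.1581]
eef_rot: [0.99, 0.14, 0.001, 0.0]
wrist_force: [0.0, 0.4, -2.8]
grip_width: 0.0276
grip_force: 30.0
```

```bash
python3 -m inch '{"slide":[[0,-1,0],[-0.4,-2,0],[-0.4,-3,0],[-0.4,-3,0],[-0.4,-3,0],[-0.4,-3,0],[-0.4,-3,0],[-0.4,-3,0],[-0.4,-3,0],[-0.4,-2,0],[-0.4,-1.2,0],[-0.3,-0.5,0]],"rot":[[0,0,0],[0,0,0],[0,0,0],[0,0,0],[0,0,0],[0,0,0],[0,0,0],[0,0,0],[0,0,0],[0,0,0],[0,0,0],[0,0,0]],"jaw":[1.5,1.5,1.5,1.5,1.5,1.5,1.5,1.5,1.5,1.5,1.5,1.5]}'
python3 -m inch '{"slide":[[0,0,0],[0,0,0],[0,0,-1],[0,0,-1.5],[0,0,-1.2],[0,0,-0.8],[0,0,-0.4],[0,0,-0.2],[0,0,0],[0,0,0]],"rot":[[0,0,0],[0,0,0],[0,0,0],[0,0,0],[0,0,0],[0,0,0],[0,0,0],[0,0,0],[0,0,0],[0,0,0]],"jaw":[1.5,1.5,1.5,1.5,1.5,1.5,1.5,1.5,1.5,1.5]}'
```

```text
time_s: 5.23
eef_pos: [0.5724, -0.3082, 0.1564]
eef_rot: [0.99, 0.139, -0.001, -0.0]
wrist_force: [0.4, 1.1, -2.4]
grip_width: 0.0276
grip_force: 30.0
time_s: 6.07
eef_pos: [0.5742, -0.3064, 0.1069]
eef_rot: [0.99, 0.141, 0.0, 0.0]
wrist_force: [-0.3, 0.3, -2.5]
grip_width: 0.0278
grip_force: 30.0
```

```bash
python3 -m inch '{"slide":[[0,0,-0.1],[0,0,0],[0,0,0],[0,0,0],[0,0,0],[0,0,0],[0,0,0],[0,0,1],[0,0,2.5],[0,0,3],[0,0,2],[0,0,0]],"rot":[[0,0,0],[0,0,0],[0,0,0],[0,0,0],[0,0,0],[0,0,0],[0,0,0],[0,0,0],[0,0,0],[0,0,0],[0,0,0],[0,0,0]],"jaw":[1.5,1.5,6,6,6,6,6,6,6,6,6,6]}'
python3 -m inch '{"slide":[[0,1,0],[-0.4,2,0],[-0.4,3,0],[-0.4,3.5,0],[-0.4,3.5,0],[-0.4,3.5,0],[-0.4,3.5,0],[-0.4,3.5,0],[-0.4,3,0],[-0.3,2.5,0],[0,1.5,0],[0,0.5,0]],"rot":[[0,0,0],[0,0,0],[0,0,0],[0,0,0],[0,0,0],[0,0,0],[0,0,0],[0,0,0],[0,0,0],[0,0,0],[0,0,0],[0,0,0]],"jaw":[6,6,6,6,6,6,6,6,6,6,6,6]}'
python3 - <<'E'
from workcell import robot
import cv2,pickle
c=robot.read_camera("top");pickle.dump(c,open("t1.pkl","wb"));cv2.imwrite("pics/t1.png",c["pixels"][110:320,170:470].repeat(2,0).repeat(2,1));print(robot.sense()["eef_pos"])
E
```

```text
time_s: 7.07
eef_pos: [0.5764, -0.3078, 0.1965]
eef_rot: [0.99, 0.14, 0.003, 0.003]
wrist_force: [0.6, 0.1, 0.4]
grip_width: 0.0601
grip_force: 0.0
time_s: 8.07
eef_pos: [0.5372, 0.0063, 0.1895]
eef_rot: [0.99, 0.142, -0.001, -0.0]
wrist_force: [-0.6, 0.2, 0.9]
grip_width: 0.0601
grip_force: 0.0
[0.53758623 0.00585173 0.18968102]
```

View pics/t1.png

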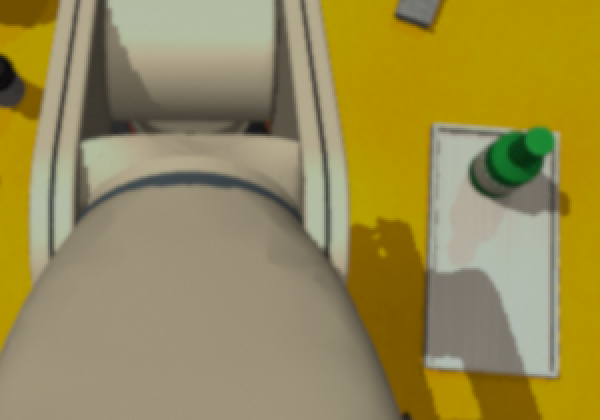

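The top crop shows green standing upright inside the tray's far end, with its base at about (495,178) in the crop. The white bottle is next.

```bash
python3 -m inch '{"slide":[[0,0,0],[0,0,0],[0,0,-2],[0,0,-2.5],[0,0,-2],[0,0,-0.6],[0,0,0],[0,0,0],[0,0,0],[0,0,0],[0,0,0],[0,0,0]],"rot":[[0,0,0],[0,0,0],[0,0,0],[0,0,0],[0,0,0],[0,0,0],[0,0,0],[0,0,0],[0,0,0],[0,0,0],[0,0,0],[0,0,0]],"jaw":[6,6,6,6,6,6,6,1.5,1.5,1.5,1.5,1.5]}'
python3 -m inch '{"slide":[[0,0,0],[0,0,0],[0,0,0],[0,0,0],[0,0,1],[0,0,1.5],[0,0,1.5],[0,0,0],[0,0,0]],"rot":[[0,0,0],[0,0,0],[0,0,0],[0,0,0],[0,0,0],[0,0,0],[0,0,0],[0,0,0],[0,0,0]],"jaw":[1.5,1.5,1.5,1.5,1.5,1.5,1.5,1.5,1.5]}'
```

```text
time_s: 9.12
eef_pos: [0.5393, 0.0037, 0.1205]
eef_rot: [0.99, 0.14, 0.001, 0.0]
wrist_force: [1.3, 0.2, 0.7]
grip_width: 0.0301
grip_force: 0.0
time_s: 9.87
eef_pos: [0.5392, 0.0036, 0.1603]
eef_rot: [0.99, 0.14, 0.001, 0.0]
wrist_force: [0.1, 0.0, -2.5]
grip_width: 0.0279
grip_force: 30.0
```

```bash
python3 -m inch '{"slide":[[-0.3,-1,0],[-1,-2,0],[-1.2,-3,0],[-1.2,-3.2,0],[-1.2,-3.2,0],[-1.2,-3.2,0],[-1.2,-3.2,0],[-1.2,-3.2,0],[-1.2,-3.2,0],[-1,-2.4,0],[-0.5,-1.5,0],[-0.3,-0.5,0]],"rot":[[0,0,0],[0,0,0],[0,0,0],[0,0,0],[0,0,0],[0,0,0],[0,0,0],[0,0,0],[0,0,0],[0,0,0],[0,0,0],[0,0,0]],"jaw":[1.5,1.5,1.5,1.5,1.5,1.5,1.5,1.5,1.5,1.5,1.5,1.5]}'
python3 -m inch '{"slide":[[0,0,0],[0,0,0],[0,0,-1],[0,0,-1.5],[0,0,-1.2],[0,0,-0.8],[0,0,-0.4],[0,0,-0.2],[0,0,-0.1],[0,0,0],[0,0,0]],"rot":[[0,0,0],[0,0,0],[0,0,0],[0,0,0],[0,0,0],[0,0,0],[0,0,0],[0,0,0],[0,0,0],[0,0,0],[0,0,0]],"jaw":[1.5,1.5,1.5,1.5,1.5,1.5,1.5,1.5,1.5,1.5,1.5]}'
```

```text
time_s: 10.87
eef_pos: [0.422, -0.2945, 0.1587]
eef_rot: [0.99, 0.139, -0.001, -0.0]
wrist_force: [0.2, 0.9, -2.6]
grip_width: 0.0278
grip_force: 30.0
time_s: 11.78
eef_pos: [0.4238, -0.2914, 0.1084]
eef_rot: [0.99, 0.141, -0.0, -0.001]
wrist_force: [-2.5, 4.4, 7.2]
grip_width: 0.0279
grip_force: 30.0
```

```bash
python3 -m inch '{"slide":[[0,0,0],[0,0,0],[0,0,0],[0,0,0],[0,0,0],[0,0,0],[0,0,1],[0,0,2.5],[0,0,3],[0,0,2],[0,0,0]],"rot":[[0,0,0],[0,0,0],[0,0,0],[0,0,0],[0,0,0],[0,0,0],[0,0,0],[0,0,0],[0,0,0],[0,0,0],[0,0,0]],"jaw":[6,6,6,6,6,6,6,6,6,6,6]}'
python3 -m inch '{"slide":[[0.4,1,0],[1,2.5,0],[1.45,3.6,0],[1.45,3.6,0],[1.45,3.6,0],[1.45,3.6,0],[1.45,3.6,0],[1.45,3.6,0],[1.45,3.6,0],[1.45,3.6,0],[1.3,3.2,0],[0.8,2,0]],"rot":[[0,0,0],[0,0,0],[0,0,0],[0,0,0],[0,0,0],[0,0,0],[0,0,0],[0,0,0],[0,0,0],[0,0,0],[0,0,0],[0,0,0]],"jaw":[6,6,6,6,6,6,6,6,6,6,6,6]}'
python3 -m inch '{"slide":[[0.2,0.5,0],[0,0,0],[0,0,0]],"rot":[[0,0,0],[0,0,0],[0,0,0]],"jaw":[6,6,6]}'
```

```text
time_s: 12.7
eef_pos: [0.4261, -0.294, 0.1974]
eef_rot: [0.99, 0.14, 0.003, 0.003]
wrist_force: [-0.0, -0.0, 0.6]
grip_width: 0.0596
grip_force: 0.0
time_s: 13.7
eef_pos: [0.5745, 0.0865, 0.1912]
eef_rot: [0.99, 0.141, -0.001, -0.0]
wrist_force: [-0.1, -0.5, -0.4]
grip_width: 0.0599
grip_force: 0.0
time_s: 13.95
eef_pos: [0.5756, 0.0876, 0.1915]
eef_rot: [0.99, 0.141, -0.001, 0.0]
wrist_force: [0.4, -0.4, -0.6]
grip_width: 0.06
grip_force: 0.0
```

```bash
python3 -m inch '{"slide":[[0.1,0.1,-2],[0,0,-2.5],[0,0,-2],[0,0,-0.7],[0,0,0],[0,0,0],[0,0,0],[0,0,0],[0,0,0],[0,0,0]],"rot":[[0,0,0],[0,0,0],[0,0,0],[0,0,0],[0,0,0],[0,0,0],[0,0,0],[0,0,0],[0,0,0],[0,0,0]],"jaw":[6,6,6,6,6,1.5,1.5,1.5,1.5,1.5]}'
python3 -m inch '{"slide":[[0,0,0],[0,0,0],[0,0,0],[0,0,0],[0,0,1],[0,0,2],[0,0,3],[0,0,3],[0,0,1],[0,0,0],[0,0,0]],"rot":[[0,0,0],[0,0,0],[0,0,0],[0,0,0],[0,0,0],[0,0,0],[0,0,0],[0,0,0],[0,0,0],[0,0,0],[0,0,0]],"jaw":[1.5,1.5,1.5,1.5,1.5,1.5,1.5,1.5,1.5,1.5,1.5]}'
```

```text
time_s: 14.78
eef_pos: [0.5783, 0.0887, 0.1216]
eef_rot: [0.99, 0.14, 0.001, -0.0]
wrist_force: [0.4, 0.7, 0.9]
grip_width: 0.0301
grip_force: 0.3
time_s: 15.7
eef_pos: [0.5774, 0.0886, 0.2202]
eef_rot: [0.99, 0.14, -0.0, -0.0]
wrist_force: [-0.3, -0.0, -2.2]
grip_width: 0.0272
grip_force: 29.9
```

```bash
python3 -m inch '{"slide":[[-0.2,-1,0],[-0.5,-2.5,0],[-0.7,-3.5,0],[-0.7,-3.5,0],[-0.7,-3.5,0],[-0.7,-3.5,0],[-0.7,-3.5,0],[-0.7,-3.5,0],[-0.7,-3.5,0],[-0.7,-3.5,0],[-0.7,-3.5,0],[-0.5,-2.5,0]],"rot":[[0,0,0],[0,0,0],[0,0,0],[0,0,0],[0,0,0],[0,0,0],[0,0,0],[0,0,0],[0,0,0],[0,0,0],[0,0,0],[0,0,0]],"jaw":[1.5,1.5,1.5,1.5,1.5,1.5,1.5,1.5,1.5,1.5,1.5,1.5]}'
python3 -m inch '{"slide":[[-0.3,-1.3,0],[0,0,0],[0,0,-1],[0,0,-2],[0,0,-2.5],[0,0,-2.5],[0,0,-1.5],[0,0,-0.8],[0,0,-0.5],[0,0,0],[0,0,0]],"rot":[[0,0,0],[0,0,0],[0,0,0],[0,0,0],[0,0,0],[0,0,0],[0,0,0],[0,0,0],[0,0,0],[0,0,0],[0,0,0]],"jaw":[1.5,1.5,1.5,1.5,1.5,1.5,1.5,1.5,1.5,1.5,1.5]}'
```

```text
time_s: 16.7
eef_pos: [0.5004, -0.2889, 0.2184]
eef_rot: [0.99, 0.14, -0.002, -0.001]
wrist_force: [-0.0, 0.2, -1.9]
grip_width: 0.0278
grip_force: 29.9
time_s: 17.62
eef_pos: [0.5003, -0.299, 0.113]
eef_rot: [0.99, 0.141, 0.0, 0.0]
wrist_force: [-0.3, -0.2, -2.1]
grip_width: 0.0279
grip_force: 29.9
```

```bash
python3 -m inch '{"slide":[[0,0,-0.2],[0,0,-0.2],[0,0,0],[0,0,0],[0,0,0],[0,0,0],[0,0,0],[0,0,1],[0,0,2.5],[0,0,3.5],[0,0,3.5],[0,0,3.5]],"rot":[[0,0,0],[0,0,0],[0,0,0],[0,0,0],[0,0,0],[0,0,0],[0,0,0],[0,0,0],[0,0,0],[0,0,0],[0,0,0],[0,0,0]],"jaw":[1.5,1.5,1.5,6,6,6,6,6,6,6,6,6]}'
python3 -m inch '{"slide":[[0.5,1.5,1],[0.5,2.5,0],[0.5,3.3,0],[0.5,3.3,0],[0.5,3.3,0],[0.5,3.3,0],[0.5,3.3,0],[0.5,3.3,0],[0.5,3.3,0],[0.5,2.8,0],[0.5,1,0],[0.5,0,0]],"rot":[[0,0,0],[0,0,0],[0,0,0],[0,0,0],[0,0,0],[0,0,0],[0,0,0],[0,0,0],[0,0,0],[0,0,0],[0,0,0],[0,0,0]],"jaw":[8,8,8,8,8,8,8,8,8,8,8,8]}'
python3 -m inch '{"slide":[[0,0,0],[0,0,0],[0,0,0]],"rot":[[0,0,0],[0,0,0],[0,0,0]],"jaw":[8,8,8]}'
python3 - <<'E'
from workcell import robot
import cv2,pickle,numpy as np
w=robot.read_camera("wrist");s=robot.read_camera("scene");pickle.dump((w,s),open("v2.pkl","wb"))
cv2.imwrite("pics/v2.png",np.hstack([cv2.resize(w["pixels"],(400,300)),cv2.resize(s["pixels"],(400,300))]))
print(robot.sense()["eef_pos"])
E
```

```text
time_s: 18.62
eef_pos: [0.4995, -0.2992, 0.2508]
eef_rot: [0.99, 0.14, -0.0, -0.0]
wrist_force: [0.8, -0.1, -0.2]
grip_width: 0.0599
grip_force: 0.0
time_s: 19.62
eef_pos: [0.5601, 0.0116, 0.2594]
eef_rot: [0.99, 0.142, 0.0, -0.0]
wrist_force: [0.2, -1.1, -0.2]
grip_width: 0.0801
grip_force: 0.0
time_s: 19.87
eef_pos: [0.5596, 0.0082, 0.2586]
eef_rot: [0.99, 0.14, -0.0, 0.0]
wrist_force: [-0.5, 0.5, 0.2]
grip_width: 0.0801
grip_force: 0.0
[0.5595646  0.00841264 0.25861958]
```

View pics/v2.png

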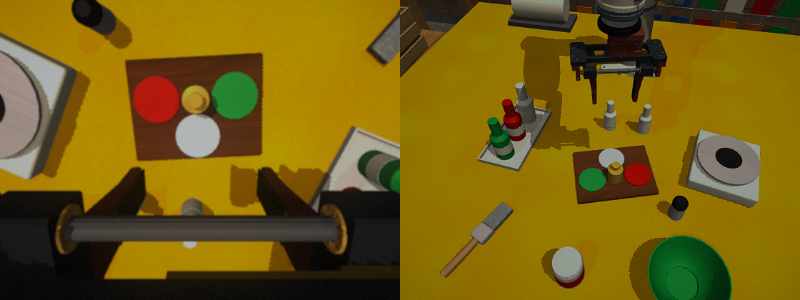

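All three bottles stand upright in the tray. The coasters and weight (wrist crop (196,98)) are now clear. I'll fit the coasters and the brass weight.

```bash
python3 - <<'E'
import pickle
from h import *
w,s=pickle.load(open("v2.pkl","rb"))
hw=560/400
def ell(c,box,f):
    x0,y0,x1,y1=[int(round(v)) for v in box];im=c["pixels"][y0:y1,x0:x1];hsv=cv2.cvtColor(im,cv2.COLOR_BGR2HSV)
    m=f(hsv).astype(np.uint8);n,l,st,_=cv2.connectedComponentsWithStats(m);k=1+np.argmax(st[1:,4])
    cs,_=cv2.findContours((l==k).astype(np.uint8),0,1);h=cv2.convexHull(max(cs,key=len));e=cv2.fitEllipse(max(cs,key=len) if len(h)<6 else h);return (e[0][0]+x0,e[0][1]+y0),tuple(np.round(e[1],1)),st[k,:4]+[x0,y0,0,0]
red=lambda h:((h[...,0]<6)|(h[...,0]>172))&(h[...,1]>180)&(h[...,2]>60)
gr=lambda h:(h[...,0]>45)&(h[...,0]<85)&(h[...,1]>130)
wh=lambda h:(h[...,1]<70)&(h[...,2]>85)
br=lambda h:(h[...,0]>15)&(h[...,0]<30)&(h[...,2]>95)
W=lambda a,b,c,d:[v*hw for v in(a,b,c,d)]
B={"red":(red,(130,70,185,130),(620,155,655,190)),"green":(gr,(208,65,262,125),(575,160,608,195)),"white":(wh,(170,110,225,160),(595,145,627,172)),"weight":(br,(178,80,212,118),(606,160,625,187))}
for n,(f,a,b) in B.items():
    b=(b[0]-400,b[1],b[2]-400,b[3])
    ea=ell(w,W(*a),f);eb=ell(s,W(*b),f);x,r=tri([(w,*ea[0]),(s,*eb[0])])
    print(n,ea,eb,x.round(4),r,"w@16",plane(w,*ea[0],.016)[:2].round(4),"s@16",plane(s,*eb[0],.016)[:2].round(4))
cv2.imwrite("pics/k.png",np.hstack([cv2.resize(w["pixels"][105:165,245:305],(390,390),interpolation=2),cv2.resize(s["pixels"][215:275,270:330],(390,390),interpolation=2)]))
E
```

```text
red ((219.06832885742188, 139.0838508605957), (np.float64(64.1), np.float64(67.6)), array([187, 106,  66,  67])) ((332.1321620941162, 243.64579391479492), (np.float64(31.3), np.float64(37.9)), array([314, 228,  38,  32])) [0.579  0.09   0.0147] [np.float64(1.3), np.float64(1.3)] w@16 [0.5789 0.0911] s@16 [0.5804 0.0887]
green ((328.24700927734375, 133.31391525268555), (np.float64(64.2), np.float64(66.7)), array([296, 101,  65,  66])) ((268.9214096069336, 250.92635536193848), (np.float64(32.8), np.float64(38.1)), array([250, 235,  39,  33])) [ 0.6204 -0.0311  0.0133] [np.float64(1.4), np.float64(1.4)] w@16 [ 0.6204 -0.0293] s@16 [ 0.6219 -0.0322]
white ((276.4704895019531, 189.63934707641602), (np.float64(61.5), np.float64(63.3)), array([245, 160,  64,  61])) ((295.4745750427246, 221.5924530029297), (np.float64(28.4), np.float64(36.1)), array([278, 208,  36,  28])) [0.5391 0.0087 0.0144] [np.float64(1.5), np.float64(1.5)] w@16 [0.5394 0.0102] s@16 [0.5404 0.0074]
weight ((274.7890911102295, 145.85752868652344), (np.float64(42.3), np.float64(57.0)), array([254, 118,  40,  47])) ((301.2886333465576, 235.45052909851074), (np.float64(19.0), np.float64(21.8)), array([290, 226,  23,  20])) [0.5919 0.0265 0.0436] [np.float64(0.1), np.float64(0.1)] w@16 [0.5894 0.0265] s@16 [0.5728 0.0248]
```

View pics/k.png

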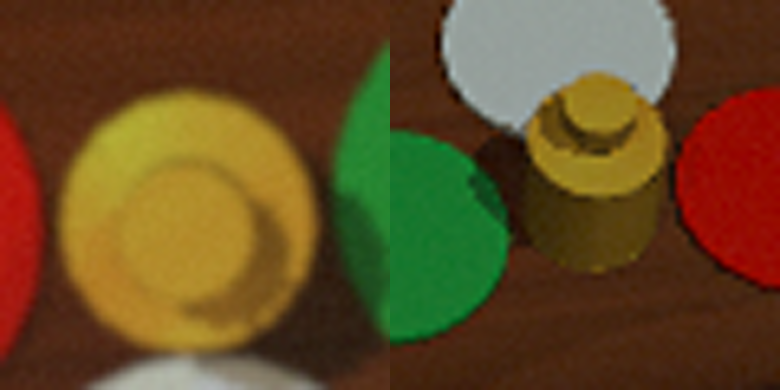

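The close crop shows the knob at wrist (274,140) / scene (302,231), with the cylinder rim centred at (274,139) / (302,236.5).

```bash
python3 - <<'E'
import pickle
from h import *
w,s=pickle.load(open("v2.pkl","rb"));d=pickle.load(open("v0.pkl","rb"));t=d["top"]
print(tri([(w,273.8,140.4),(s,302.3,231.2)]),tri([(w,274.1,139.2),(s,301.8,236.5)]),plane(w,273.8,140.4,.072),plane(w,274.1,139.2,.054))
for n,p in(("w",(.5391,.0088,.016)),("r",(.579,.09,.016)),("g",(.6204,-.0311,.016))):print(n,proj(t,p),proj(d["scene"],p))
# initial bottle cap tops in wrist1
c=pickle.load(open("w1.pkl","rb"))
for q in((284,193),(143,200),(231,265)):print(plane(c,*q,.156).round(4))
E
```

```text
(array([0.59916618, 0.02867193, 0.06859541]), [np.float64(0.5), np.float64(0.5)]) (array([0.59912269, 0.02869382, 0.05089825]), [np.float64(0.6), np.float64(0.6)]) [0.59937629 0.02920972 0.072     ] [0.59929557 0.02926676 0.054     ]
w [264.48713524 214.84146259] [296.25710683 221.22133912]
r [224.58464385 196.04137048] [332.84802955 243.19887725]
g [283.46901464 175.90276219] [269.61347878 250.38750123]
[ 0.6192 -0.0278  0.156 ]
[0.5781 0.0908 0.156 ]
[5.39e-01 5.00e-04 1.56e-01]
```

```bash
python3 -m inch '{"slide":[[1,0.5,-1],[1,0.5,-2],[1,0.5,-3],[1,0.6,-3],[0,0,-3],[0,0,-2],[0,0,0],[0,0,0],[0,0,0]],"rot":[[0,0,0],[0,0,0],[0,0,0],[0,0,0],[0,0,0],[0,0,0],[0,0,0],[0,0,0],[0,0,0]],"jaw":[7.5,7.5,7.5,7.5,7.5,7.5,7.5,7.5,7.5]}'
```

```text
time_s: 20.72
eef_pos: [0.6007, 0.0302, 0.1199]
eef_rot: [0.99, 0.14, 0.001, 0.0]
wrist_force: [0.5, 0.1, -0.9]
grip_width: 0.075
grip_force: 0.0
```

```bash
python3 -m inch '{"slide":[[-0.1,-0.1,-1],[0,0,-2.5],[0,0,-2.5],[0,0,-2],[0,0,-1],[0,0,-0.4],[0,0,0],[0,0,0],[0,0,0],[0,0,0],[0,0,0],[0,0,0]],"rot":[[0,0,0],[0,0,0],[0,0,0],[0,0,0],[0,0,0],[0,0,0],[0,0,0],[0,0,0],[0,0,0],[0,0,0],[0,0,0],[0,0,0]],"jaw":[7.5,7.5,7.5,7.5,7.5,7.5,7.5,3,3,3,3,3]}'
python3 -m inch '{"slide":[[0,0,0],[0,0,0],[0,0,0],[0,0,0],[0,0,1],[0,0,2.5],[0,0,3.5],[0,0,3],[0,0,1],[0,0,0],[0,0,0]],"rot":[[0,0,0],[0,0,0],[0,0,0],[0,0,0],[0,0,0],[0,0,0],[0,0,0],[0,0,0],[0,0,0],[0,0,0],[0,0,0]],"jaw":[3,3,3,3,3,3,3,3,3,3,3]}'
```

```text
time_s: 21.72
eef_pos: [0.5992, 0.0297, 0.0253]
eef_rot: [0.99, 0.14, 0.001, 0.0]
wrist_force: [-0.3, 0.4, -0.5]
grip_width: 0.0454
grip_force: 0.0
time_s: 22.63
eef_pos: [0.598, 0.0298, 0.1339]
eef_rot: [0.99, 0.14, -0.0, -0.0]
wrist_force: [-1.0, 0.3, -6.0]
grip_width: 0.0416
grip_force: 30.0
```

```bash
python3 -m inch '{"slide":[[-0.3,1,0],[-0.8,2,0],[-0.8,3,0],[-0.8,3,0],[-0.9,3,0],[-0.9,3,0],[-0.9,3,0],[-0.9,3,0],[-0.9,3,0],[-0.9,3,0],[-0.7,2,0],[-0.2,1,0]],"rot":[[0,0,0],[0,0,0],[0,0,0],[0,0,0],[0,0,0],[0,0,0],[0,0,0],[0,0,0],[0,0,0],[0,0,0],[0,0,0],[0,0,0]],"jaw":[3,3,3,3,3,3,3,3,3,3,3,3]}'
python3 -m inch '{"slide":[[0,0,0],[0,0,0],[0,0,-1],[0,0,-2],[0,0,-1.5],[0,0,-0.8],[0,0,-0.4],[0,0,0],[0,0,0]],"rot":[[0,0,0],[0,0,0],[0,0,0],[0,0,0],[0,0,0],[0,0,0],[0,0,0],[0,0,0],[0,0,0]],"jaw":[3,3,3,3,3,3,3,3,3]}'
python3 - <<'E'
from workcell import robot
import cv2
c=robot.read_camera("scene");cv2.imwrite("pics/p3.png",cv2.resize(c["pixels"][150:270,390:550],(640,480),interpolation=2))
E
```

```text
time_s: 23.63
eef_pos: [0.5057, 0.332, 0.1321]
eef_rot: [0.99, 0.142, -0.002, 0.0]
wrist_force: [1.1, 0.1, -5.0]
grip_width: 0.0413
grip_force: 30.0
time_s: 24.38
eef_pos: [0.5092, 0.3293, 0.0778]
eef_rot: [0.99, 0.14, 0.0, -0.0]
wrist_force: [0.5, -0.3, -5.9]
grip_width: 0.0422
grip_force: 30.0
```

View pics/p3.png

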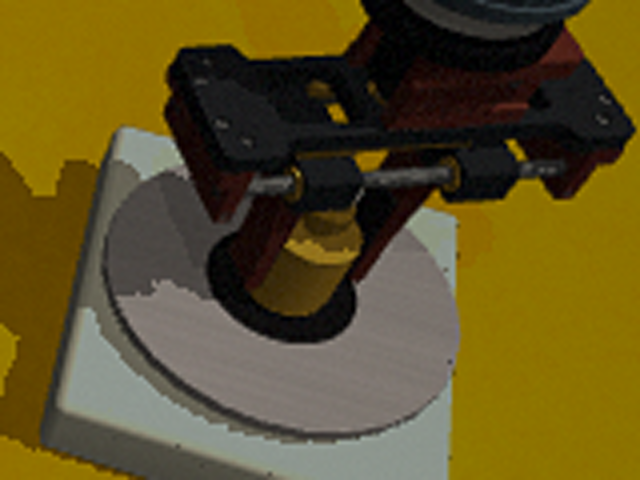

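The crop shows the weight just above the disc, whose centre is at crop (282,290). The base centre is near (293,290), so it is on the disc to within a few mm. I shift slightly, set it down and release.

```bash
python3 -m inch '{"slide":[[-0.2,-0.2,0],[0,0,0],[0,0,-0.2],[0,0,-0.2],[0,0,-0.05],[0,0,0],[0,0,0]],"rot":[[0,0,0],[0,0,0],[0,0,0],[0,0,0],[0,0,0],[0,0,0],[0,0,0]],"jaw":[3,3,3,3,3,3,3]}'
```

```text
time_s: 25.02
eef_pos: [0.5068, 0.3278, 0.0733]
eef_rot: [0.99, 0.14, 0.0, -0.0]
wrist_force: [-0.9, -0.3, -1.9]
grip_width: 0.0419
grip_force: 30.0
```

```bash
python3 -m inch '{"slide":[[0,0,0],[0,0,0],[0,0,0],[0,0,0],[0,0,0],[0,0,1],[0,0,2],[0,0,3],[0,0,3.5],[0,0,2.2],[0,-1,0],[0,-2,0]],"rot":[[0,0,0],[0,0,0],[0,0,0],[0,0,0],[0,0,0],[0,0,0],[0,0,0],[0,0,0],[0,0,0],[0,0,0],[0,0,0],[0,0,0]],"jaw":[7,7,7,7,7,7,7,7,7,7,7,7]}'
python3 -m inch '{"slide":[[0,-3,0],[0,-3.8,0],[0,-3.8,0],[0,-3.8,0],[0,-3.8,0],[0,-3.8,0],[0,-3.8,0],[0,-3.8,0],[0,-3.8,0],[0,-3.8,0],[0,-3.8,0],[0,-3.8,0]],"rot":[[0,0,0],[0,0,0],[0,0,0],[0,0,0],[0,0,0],[0,0,0],[0,0,0],[0,0,0],[0,0,0],[0,0,0],[0,0,0],[0,0,0]],"jaw":[6,6,6,6,6,6,6,6,6,6,6,6]}'
python3 -m inch '{"slide":[[-0.2,-3.8,0],[-0.2,-3.8,0],[-0.2,-3.2,0],[-0.1,-2.2,0],[0,-1.2,0],[0,-0.4,0],[0,0,0],[0,0,0],[0,0,0]],"rot":[[0,0,0],[0,0,0],[0,0,0],[0,0,0],[0,0,0],[0,0,0],[0,0,0],[0,0,0],[0,0,0]],"jaw":[6,6,6,6,6,6,6,6,6]}'
python3 - <<'E'
from workcell import robot
import cv2,numpy as np,pickle
c=robot.read_camera("scene");t=robot.read_camera("top");pickle.dump((c,t),open("v4.pkl","wb"))
cv2.imwrite("pics/p4.png",np.hstack([cv2.resize(c["pixels"][190:255,415:505],(400,289),interpolation=2),cv2.resize(t["pixels"][180:290,45:170],(400,352)[:1]+(289,),interpolation=2)]))
print(robot.sense()["eef_pos"])
E
```

```text
time_s: 26.02
eef_pos: [0.5079, 0.2992, 0.1926]
eef_rot: [0.99, 0.141, 0.002, -0.001]
wrist_force: [0.5, -0.2, -0.0]
grip_width: 0.0702
grip_force: 0.0
time_s: 27.02
eef_pos: [0.5058, -0.1523, 0.19]
eef_rot: [0.99, 0.14, -0.0, -0.0]
wrist_force: [1.2, -0.1, 0.2]
grip_width: 0.0597
grip_force: 0.0
time_s: 27.77
eef_pos: [0.4998, -0.2949, 0.1901]
eef_rot: [0.99, 0.141, -0.0, -0.0]
wrist_force: [0.2, 0.3, 0.5]
grip_width: 0.0599
grip_force: 0.0
[ 0.49995509 -0.29507392  0.19021073]
```

View pics/p4.png

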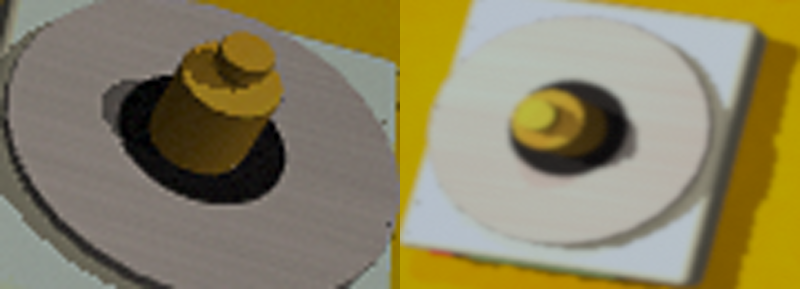

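The weight stands upright on the disc. Its base centre is about (206,140) in the crop and the disc centre is (200,138), so it is about 3 mm off. Now the red bottle goes back.

```bash
python3 -m inch '{"slide":[[0,-0.4,-1],[0,0,-2.5],[0,0,-2.5],[0,0,-1.6],[0,0,-0.5],[0,0,0],[0,0,0],[0,0,0],[0,0,0],[0,0,0],[0,0,0],[0,0,0]],"rot":[[0,0,0],[0,0,0],[0,0,0],[0,0,0],[0,0,0],[0,0,0],[0,0,0],[0,0,0],[0,0,0],[0,0,0],[0,0,0],[0,0,0]],"jaw":[6,6,6,6,6,6,6,1.5,1.5,1.5,1.5,1.5]}'
python3 -m inch '{"slide":[[0,0,0],[0,0,0],[0,0,0],[0,0,0],[0,0,1],[0,0,2],[0,0,2],[0,0,1],[0,0,0],[0,0,0]],"rot":[[0,0,0],[0,0,0],[0,0,0],[0,0,0],[0,0,0],[0,0,0],[0,0,0],[0,0,0],[0,0,0],[0,0,0]],"jaw":[1.5,1.5,1.5,1.5,1.5,1.5,1.5,1.5,1.5,1.5]}'
```

```text
time_s: 28.87
eef_pos: [0.5001, -0.3004, 0.1097]
eef_rot: [0.99, 0.14, 0.0, 0.0]
wrist_force: [-0.3, 0.7, 1.1]
grip_width: 0.0302
grip_force: 0.3
time_s: 29.7
eef_pos: [0.4998, -0.3003, 0.1694]
eef_rot: [0.99, 0.14, 0.0, 0.0]
wrist_force: [-0.2, 0.1, -2.5]
grip_width: 0.028
grip_force: 29.9
```

```bash
python3 -m inch '{"slide":[[0.2,1,0],[0.5,2.5,0],[0.7,3.5,0],[0.7,3.5,0],[0.7,3.5,0],[0.7,3.5,0],[0.7,3.5,0],[0.7,3.5,0],[0.7,3.5,0],[0.7,3.5,0],[0.7,3.5,0],[0.5,2.5,0]],"rot":[[0,0,0],[0,0,0],[0,0,0],[0,0,0],[0,0,0],[0,0,0],[0,0,0],[0,0,0],[0,0,0],[0,0,0],[0,0,0],[0,0,0]],"jaw":[1.5,1.5,1.5,1.5,1.5,1.5,1.5,1.5,1.5,1.5,1.5,1.5]}'
python3 -m inch '{"slide":[[0.4,1.5,0],[0,0,0],[0,0,-1],[0,0,-1.5],[0,0,-1],[0,0,-0.6],[0,0,-0.3],[0,0,0],[0,0,0],[0,0,0]],"rot":[[0,0,0],[0,0,0],[0,0,0],[0,0,0],[0,0,0],[0,0,0],[0,0,0],[0,0,0],[0,0,0],[0,0,0]],"jaw":[1.5,1.5,1.5,1.5,1.5,1.5,1.5,1.5,1.5,1.5]}'
python3 - <<'E'
from workcell import robot
import cv2,pickle
from h import *
c=robot.read_camera("scene");s=robot.sense()["eef_pos"];print(s)
im=c["pixels"][165:275,235:375];cv2.imwrite("pics/p5.png",cv2.resize(im,(700,550),interpolation=2))
w,s0=pickle.load(open("v2.pkl","rb"))
print((proj(c,(.579,.09,.016))-[235,165])*5)
E
```

```text
time_s: 30.7
eef_pos: [0.5739, 0.078, 0.1678]
eef_rot: [0.99, 0.141, -0.001, -0.0]
wrist_force: [0.3, 0.3, -1.9]
grip_width: 0.0277
grip_force: 29.9
time_s: 31.53
eef_pos: [0.5793, 0.0894, 0.1257]
eef_rot: [0.99, 0.14, 0.0, 0.0]
wrist_force: [0.1, -1.1, -2.7]
grip_width: 0.0277
grip_force: 29.9
[0.57929035 0.08951963 0.12578415]
[489.24014775 390.99438623]
```

View pics/p5.png

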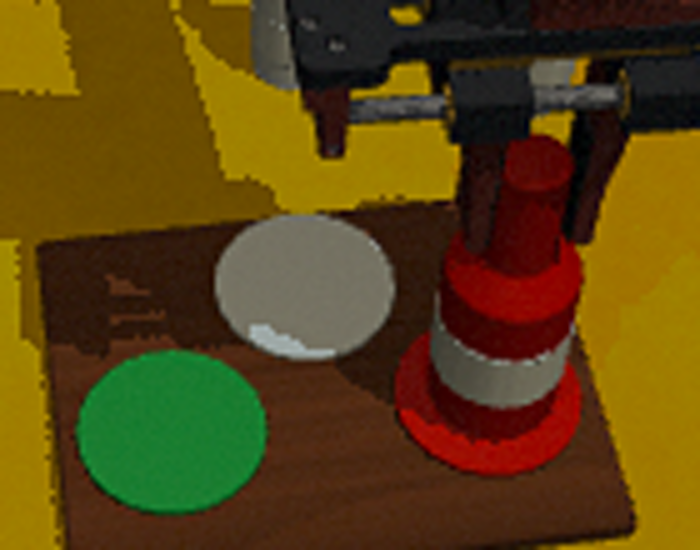

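Red sits centred over its coaster: coaster centre x≈489 in the crop, bottle base centre ≈492, and the vertical offset matches. I lower it, release and fetch white.

```bash
python3 -m inch '{"slide":[[0,0,-0.2],[0,0,-0.2],[0,0,0],[0,0,0],[0,0,0],[0,0,0],[0,0,0],[0,0,0],[0,0,1],[0,0,2.5],[0,0,2.5],[0,0,1]],"rot":[[0,0,0],[0,0,0],[0,0,0],[0,0,0],[0,0,0],[0,0,0],[0,0,0],[0,0,0],[0,0,0],[0,0,0],[0,0,0],[0,0,0]],"jaw":[1.5,1.5,1.5,6,6,6,6,6,6,6,6,6]}'
python3 -m inch '{"slide":[[-0.4,-1,0],[-1,-2.5,0],[-1.45,-3.6,0],[-1.45,-3.6,0],[-1.45,-3.6,0],[-1.45,-3.6,0],[-1.45,-3.6,0],[-1.45,-3.6,0],[-1.45,-3.6,0],[-1.45,-3.6,0],[-1.3,-3.2,0],[-0.8,-2,0]],"rot":[[0,0,0],[0,0,0],[0,0,0],[0,0,0],[0,0,0],[0,0,0],[0,0,0],[0,0,0],[0,0,0],[0,0,0],[0,0,0],[0,0,0]],"jaw":[6,6,6,6,6,6,6,6,6,6,6,6]}'
python3 -m inch '{"slide":[[-0.4,-0.5,0],[0,0,0],[0,0,0],[0,0,0]],"rot":[[0,0,0],[0,0,0],[0,0,0],[0,0,0]],"jaw":[6,6,6,6]}'
```

```text
time_s: 32.58
eef_pos: [0.5805, 0.0899, 0.1948]
eef_rot: [0.99, 0.14, 0.002, 0.0]
wrist_force: [0.6, -0.8, 0.2]
grip_width: 0.0602
grip_force: 0.0
time_s: 33.58
eef_pos: [0.4251, -0.2878, 0.1901]
eef_rot: [0.99, 0.139, -0.001, -0.0]
wrist_force: [1.0, 0.6, 0.0]
grip_width: 0.0604
grip_force: 0.0
time_s: 33.92
eef_pos: [0.4237, -0.2892, 0.1907]
eef_rot: [0.99, 0.141, -0.0, -0.0]
wrist_force: [0.1, -0.4, 0.6]
grip_width: 0.0601
grip_force: 0.0
```

```bash
python3 -m inch '{"slide":[[0,-0.2,-1],[0,0,-2.5],[0,0,-2.5],[0,0,-1.6],[0,0,-0.5],[0,0,0],[0,0,0],[0,0,0],[0,0,0],[0,0,0],[0,0,0],[0,0,0]],"rot":[[0,0,0],[0,0,0],[0,0,0],[0,0,0],[0,0,0],[0,0,0],[0,0,0],[0,0,0],[0,0,0],[0,0,0],[0,0,0],[0,0,0]],"jaw":[6,6,6,6,6,6,6,1.5,1.5,1.5,1.5,1.5]}'
python3 -m inch '{"slide":[[0,0,0],[0,0,0],[0,0,0],[0,0,0],[0,0,1],[0,0,2],[0,0,2],[0,0,1],[0,0,0],[0,0,0]],"rot":[[0,0,0],[0,0,0],[0,0,0],[0,0,0],[0,0,0],[0,0,0],[0,0,0],[0,0,0],[0,0,0],[0,0,0]],"jaw":[1.5,1.5,1.5,1.5,1.5,1.5,1.5,1.5,1.5,1.5]}'
```

```text
time_s: 34.92
eef_pos: [0.424, -0.2925, 0.1107]
eef_rot: [0.99, 0.14, 0.0, 0.0]
wrist_force: [-0.9, 0.7, -0.3]
grip_width: 0.0301
grip_force: 0.3
time_s: 35.75
eef_pos: [0.4239, -0.2924, 0.1704]
eef_rot: [0.99, 0.14, 0.0, 0.0]
wrist_force: [0.5, 0.3, -2.1]
grip_width: 0.0277
grip_force: 29.9
```

```bash
python3 -m inch '{"slide":[[0.3,1,0],[0.8,2,0],[1.15,3,0],[1.15,3,0],[1.15,3,0],[1.15,3,0],[1.15,3,0],[1.15,3,0],[1.15,3,0],[1.15,3,0],[0.8,2,0],[0.4,0.8,0]],"rot":[[0,0,0],[0,0,0],[0,0,0],[0,0,0],[0,0,0],[0,0,0],[0,0,0],[0,0,0],[0,0,0],[0,0,0],[0,0,0],[0,0,0]],"jaw":[1.5,1.5,1.5,1.5,1.5,1.5,1.5,1.5,1.5,1.5,1.5,1.5]}'
python3 -m inch '{"slide":[[0,0.3,0],[0,0,0],[0,0,-1],[0,0,-1.5],[0,0,-1],[0,0,-0.6],[0,0,-0.3],[0,0,0],[0,0,0],[0,0,0]],"rot":[[0,0,0],[0,0,0],[0,0,0],[0,0,0],[0,0,0],[0,0,0],[0,0,0],[0,0,0],[0,0,0],[0,0,0]],"jaw":[1.5,1.5,1.5,1.5,1.5,1.5,1.5,1.5,1.5,1.5]}'
python3 - <<'E'
from workcell import robot
import cv2
from h import *
c=robot.read_camera("scene");s=robot.sense()["eef_pos"];print(s)
im=c["pixels"][165:275,235:375];cv2.imwrite("pics/p6.png",cv2.resize(im,(700,550),interpolation=2))
E
```

```text
time_s: 36.75
eef_pos: [0.5386, 0.009, 0.1689]
eef_rot: [0.99, 0.142, -0.001, -0.0]
wrist_force: [-0.4, 0.8, -1.7]
grip_width: 0.0276
grip_force: 29.9
time_s: 37.58
eef_pos: [0.5392, 0.0085, 0.1266]
eef_rot: [0.99, 0.14, 0.0, 0.0]
wrist_force: [-0.4, -0.1, -1.5]
grip_width: 0.0277
grip_force: 29.9
[0.53925989 0.00857493 0.12670857]
```

View pics/p6.png

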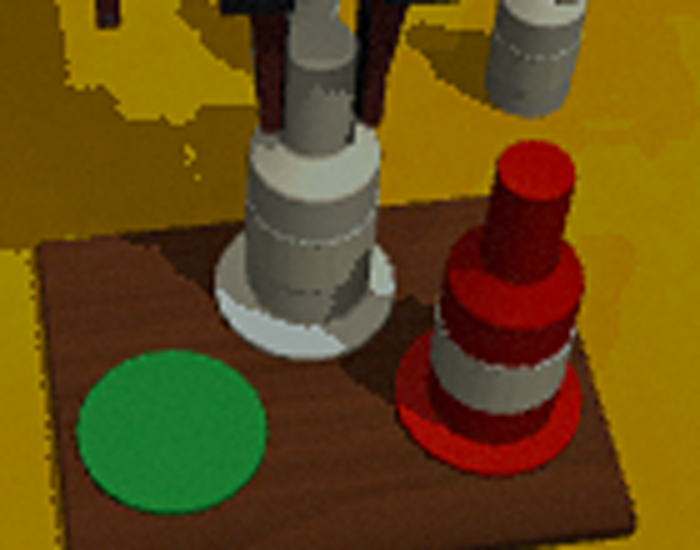

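White is centred too: base about x 308 in the crop, coaster centre 305. Red stands upright and centred. I release white and fetch green.

```bash
python3 -m inch '{"slide":[[0,0,-0.2],[0,0,-0.2],[0,0,0],[0,0,0],[0,0,0],[0,0,0],[0,0,0],[0,0,0],[0,0,1],[0,0,2.5],[0,0,2.5],[0,0,1]],"rot":[[0,0,0],[0,0,0],[0,0,0],[0,0,0],[0,0,0],[0,0,0],[0,0,0],[0,0,0],[0,0,0],[0,0,0],[0,0,0],[0,0,0]],"jaw":[1.5,1.5,1.5,6,6,6,6,6,6,6,6,6]}'
python3 -m inch '{"slide":[[0,-1,0],[0.3,-2,0],[0.4,-3,0],[0.4,-3.5,0],[0.4,-3.5,0],[0.4,-3.5,0],[0.4,-3.5,0],[0.4,-3.5,0],[0.4,-3.5,0],[0.4,-2.5,0],[0,-1.5,0],[0,-0.4,0]],"rot":[[0,0,0],[0,0,0],[0,0,0],[0,0,0],[0,0,0],[0,0,0],[0,0,0],[0,0,0],[0,0,0],[0,0,0],[0,0,0],[0,0,0]],"jaw":[6,6,6,6,6,6,6,6,6,6,6,6]}'
python3 -m inch '{"slide":[[0,0,0],[0,0,0],[0,0,0]],"rot":[[0,0,0],[0,0,0],[0,0,0]],"jaw":[6,6,6]}'
```

```text
time_s: 38.63
eef_pos: [0.5405, 0.0087, 0.1956]
eef_rot: [0.99, 0.14, 0.002, 0.0]
wrist_force: [1.0, 0.4, 0.9]
grip_width: 0.0605
grip_force: 0.0
time_s: 39.63
eef_pos: [0.5728, -0.3078, 0.1908]
eef_rot: [0.99, 0.139, -0.001, -0.0]
wrist_force: [-1.2, -0.3, -0.5]
grip_width: 0.0598
grip_force: 0.0
time_s: 39.88
eef_pos: [0.5736, -0.3038, 0.1919]
eef_rot: [0.99, 0.141, -0.0, -0.0]
wrist_force: [0.2, 0.8, 0.1]
grip_width: 0.06
grip_force: 0.0
```

```bash
python3 -m inch '{"slide":[[0,-0.2,-1],[0,0,-2.5],[0,0,-2.5],[0,0,-1.7],[0,0,-0.5],[0,0,0],[0,0,0],[0,0,0],[0,0,0],[0,0,0],[0,0,0],[0,0,0]],"rot":[[0,0,0],[0,0,0],[0,0,0],[0,0,0],[0,0,0],[0,0,0],[0,0,0],[0,0,0],[0,0,0],[0,0,0],[0,0,0],[0,0,0]],"jaw":[6,6,6,6,6,6,6,1.5,1.5,1.5,1.5,1.5]}'
python3 -m inch '{"slide":[[0,0,0],[0,0,0],[0,0,0],[0,0,0],[0,0,1],[0,0,2],[0,0,2],[0,0,1],[0,0,0],[0,0,0]],"rot":[[0,0,0],[0,0,0],[0,0,0],[0,0,0],[0,0,0],[0,0,0],[0,0,0],[0,0,0],[0,0,0],[0,0,0]],"jaw":[1.5,1.5,1.5,1.5,1.5,1.5,1.5,1.5,1.5,1.5]}'
```

```text
time_s: 40.88
eef_pos: [0.574, -0.3075, 0.1107]
eef_rot: [0.99, 0.14, 0.0, 0.0]
wrist_force: [0.2, -0.1, -0.2]
grip_width: 0.0299
grip_force: 0.0
time_s: 41.72
eef_pos: [0.5738, -0.3074, 0.1703]
eef_rot: [0.99, 0.14, 0.0, 0.0]
wrist_force: [-1.0, -0.2, -2.8]
grip_width: 0.0275
grip_force: 30.0
```

```bash
python3 -m inch '{"slide":[[0,1,0],[0.4,2,0],[0.5,3,0],[0.5,3,0],[0.5,3,0],[0.5,3,0],[0.5,3,0],[0.5,3,0],[0.5,3,0],[0.4,2,0],[0.4,1.2,0],[0,0.4,0]],"rot":[[0,0,0],[0,0,0],[0,0,0],[0,0,0],[0,0,0],[0,0,0],[0,0,0],[0,0,0],[0,0,0],[0,0,0],[0,0,0],[0,0,0]],"jaw":[1.5,1.5,1.5,1.5,1.5,1.5,1.5,1.5,1.5,1.5,1.5,1.5]}'
python3 -m inch '{"slide":[[0,0,0],[0,0,0],[0,0,-1],[0,0,-1.5],[0,0,-1],[0,0,-0.6],[0,0,-0.3],[0,0,0],[0,0,0],[0,0,0]],"rot":[[0,0,0],[0,0,0],[0,0,0],[0,0,0],[0,0,0],[0,0,0],[0,0,0],[0,0,0],[0,0,0],[0,0,0]],"jaw":[1.5,1.5,1.5,1.5,1.5,1.5,1.5,1.5,1.5,1.5]}'
python3 - <<'E'
from workcell import robot
import cv2
c=robot.read_camera("scene");print(robot.sense()["eef_pos"])
im=c["pixels"][165:275,235:375];cv2.imwrite("pics/p7.png",cv2.resize(im,(700,550),interpolation=2))
E
```

```text
time_s: 42.72
eef_pos: [0.6206, -0.0291, 0.1691]
eef_rot: [0.99, 0.142, -0.001, -0.0]
wrist_force: [0.5, -0.4, -3.3]
grip_width: 0.0277
grip_force: 30.0
time_s: 43.55
eef_pos: [0.6213, -0.0315, 0.1267]
eef_rot: [0.99, 0.14, 0.001, 0.0]
wrist_force: [0.2, 0.5, -2.4]
grip_width: 0.0277
grip_force: 30.0
[ 0.62131472 -0.03139765  0.1268154 ]
```

View pics/p7.png

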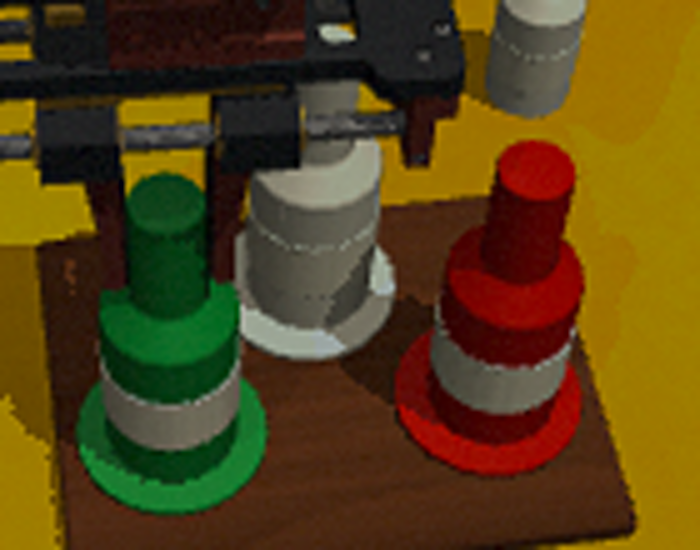

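Green's base centre is about x 173 in the crop and its coaster's is 172, so it is centred. I release it, retreat and check.

```bash
python3 -m inch '{"slide":[[0,0,-0.2],[0,0,-0.2],[0,0,0],[0,0,0],[0,0,0],[0,0,0],[0,0,0],[0,0,0],[0,0,1],[0,0,2.5],[0,0,3],[0,0,3]],"rot":[[0,0,0],[0,0,0],[0,0,0],[0,0,0],[0,0,0],[0,0,0],[0,0,0],[0,0,0],[0,0,0],[0,0,0],[0,0,0],[0,0,0]],"jaw":[1.5,1.5,1.5,6,6,6,6,6,6,6,6,6]}'
python3 -m inch '{"slide":[[0,-1,1],[-1,-3,0],[-1,-3.5,0],[-1,-3.5,0],[-1,-3.5,0],[-1,-3.5,0],[-1,-3.5,0],[-1,-3.5,0],[-1,-2,0],[0,-1,0],[0,0,0],[0,0,0]],"rot":[[0,0,0],[0,0,0],[0,0,0],[0,0,0],[0,0,0],[0,0,0],[0,0,0],[0,0,0],[0,0,0],[0,0,0],[0,0,0],[0,0,0]],"jaw":[6,6,6,6,6,6,6,6,6,6,6,6]}'
python3 - <<'E'
from workcell import robot
import cv2,numpy as np
c=robot.read_camera("scene");t=robot.read_camera("top")
cv2.imwrite("pics/p8.png",np.hstack([cv2.resize(c["pixels"][160:320,230:520],(440,243)),cv2.resize(t["pixels"][120:300,40:330],(360,243))]))
s=robot.sense();print(s["eef_pos"],s["wrist_force"])
E
```

```text
time_s: 44.6
eef_pos: [0.6203, -0.0313, 0.2184]
eef_rot: [0.99, 0.14, -0.001, -0.0]
wrist_force: [1.3, -0.2, 0.8]
grip_width: 0.06
grip_force: 0.0
time_s: 45.6
eef_pos: [0.5408, -0.3113, 0.227]
eef_rot: [0.99, 0.14, -0.0, -0.0]
wrist_force: [1.0, -0.0, -0.5]
grip_width: 0.06
grip_force: 0.0
[ 0.5411678  -0.31016903  0.22703128] [-0.69214416 -0.14100428 -0.31181246]
```

View pics/p8.png

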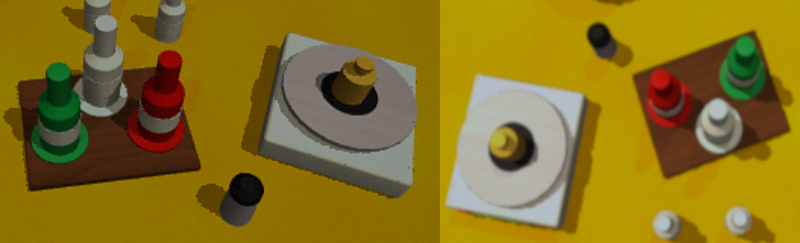

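All three bottles stand upright, centred on their own coasters. The weight stands on the black disc, the shaker is untouched and the gripper is clear.

```bash
python3 -c "
from workcell import robot
print(robot.sign_off())"
```

```text
the job is handed in; nothing more can be done
None
```

The job is done and handed in at about 46 s: the bottles went to the tray, the weight onto the black disc (about 3 mm off centre), and each bottle back onto its own coaster; the shaker was not touched and the gripper is clear.

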